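Zero the adjuster and snap its locking cap home

ROBOT

A 7-joint arm with a two-finger parallel gripper is mounted at the origin on a cart in front of the work surface, level with it; the furniture and walls round the work are solid. World frame = base frame: x ahead of the robot, y to its left, z up, the work surface at z = 0. Lengths are in m, angles in rad, forces in N, time in s.
With the tool pointing down it reaches from about 0.4 to 0.85 m from the base axis. Payload 10.4 kg.
Tool frame: the origin (TCP) lies midway between the tips of the shut fingers; the grasp point (between the pads) lies 19 mm behind it; y points along the fingers, x is the direction in which the jaws open and shut, and the axes are right-handed (so a half turn about y gives the same grasp; the last joint's range is limited). The gripper opens to 87 mm and grips with 3 to 60 N. Pads are 19 mm wide; open, the fingers measure 117 mm over their backs; the gripper's body (75 mm by 190 mm) begins 51 mm behind the grasp point.
Start: joints at [-1.181, 0.332, -0.065, 1.46, 0.022, 1.35, -0.088], TCP at [0.251, 0.573, 0.223] pointing down, gripper open.
Joint ranges: [-2.6, 2.6], [-0.5, 2.12], [-1.47, 1.34], [0.16, 2.42], [-1.27, 4.41], [0.06, 2.06], [-2.6, 2.6]. Speed limits (rad/s): [2.22, 2.22, 2.79, 2.79, 3.14, 3.14, 3.14].

INTERFACE

Orientations are given as a unit quaternion [x, y, z, w].
In Python, from cell import ctrl, imaging, hand_in gives the robot as it stands. The module is installed in compiled form; this text tells all that it offers.
- The arm moves only by the tool play_rows, never from a script. Its argument "increments" is a list of rows, each a list of 7 numbers: the shift along the tool's x, y, z in m, then the turn, a rotation vector about the tool's x, y, z in rad, then the finger opening in m, from 0 to 0.087. In form: [[dx, dy, dz, ax, ay, az, claw], ...]. A call has 1 to 8 rows; each row shifts and turns the commanded pose from where the row before left it, along the tool's axes as they then stand; what a row does not reach is not made up. A row lasts 1/12 s, in which the tool goes at most 41.7 mm and 7.16 degrees, less where a joint would pass 70% of its speed; a pose out of reach is approached as far as the arm can. A call is refused whole if a number of a shift passes 0.0417 or a number of a turn 0.125, either way. A call with a gripper value outside its range is refused whole. The fingers move at their own pace and stop on an object; "grip_force" is the grip in N (left out, the last holds). Time passes only in rows, so rows that do not move let the fingers close. It gives the time, the measured TCP pose, the force and the opening at its end, in the units of the state.
- ctrl.sense(): the state, without advancing time (a new reading comes with each control period).
- imaging.camera(name): name is "scene" or "top"; returns the picture (384x512x3 uint8, red, green, blue); there is no depth.
- imaging.camera_info(name): a dict with "fx", "fy", "cx", "cy" (pixels), "R" (3x3) and "t" (3): a world point X has camera coordinates R X + t. Camera axes: x right, y down, z forward; pixel columns grow to the right and rows downward; lengths in m; the calibration is good to about 2 mm. A picture is of the moment at which its call begins. camera_info takes no time and is no camera call.
- hand_in(): hands the job in, once; it reports no verdict.
The state is a dict: "time": time; "joint_positions": joint angles; "qvel": joint speeds; "tau": joint torques, N m; "tool_pos": TCP position; "eef_rot": TCP orientation; "wrist_force": force on the tool from outside, world axes, zero at the start; "wrist_torque": the same for the moment, N m; "width": finger opening in m.
Only numpy, scipy, OpenCV 4.12 (cv2) and the standard library are available. Lean on these libraries where they do the work, as an engineer would, in place of code of your own. Each camera call takes 0.05 s, during which the arm holds its last target.

TASK

Turn the pointer knob of the bench adjuster until its pointer stands at the zero mark and let go of the knob. Then take the cap by its boss, set it over the knob and press it straight down onto the collar until it clicks, and keep pressing after the click until it is fully home on its spring ring. Finish while still holding the cap pressed home (do not let go); be firm but do not hammer it, keep the pointer at zero, and leave the other things alone.

Things in the scene. Friction and masses are not known exactly. Their poses are not given: they have to be found in the camera images.
- adjuster: Bench adjuster fixed to the worktop, left or right of the cap, turned up to 0.4 rad: round grey base 110 mm across, 12 mm high; on it an aluminium scale flange 86 mm across, its top 20 mm above the worktop; on that a steel collar 46 mm across and 24 mm high, chamfered at the top, which carries the pointer knob. Origin: centre of the underside; z up; the zero mark lies towards its -x.
- seat (a point): Centre of the flange's top face, 20 mm above the worktop, on the axis of collar and knob; the cap's mouth is at this height when fully home. Round the collar's foot a black spring ring, 61 mm across, stands 2.5 mm above this face and can be pushed flush with it. Four sprung steel balls stand 3.5 mm out of the collar's side, centres 12.5 mm above this face.
- zero_mark (a point): the zero mark: the small black block on the rim of the base, 49 mm from the axis, in line with the one long broad stroke on the scale flange (the other strokes are short and thin, 12 degrees apart).
- knob_grip (a point): Point on the knob's axis, 56 mm above the worktop, at mid height of the black grip bar. The bar is 10 mm thick, 33 mm long and 17 mm high (47 to 64 mm above the worktop), on a disc 39 mm across. The x axis lies along the bar; the pointed end with the white line is at -x.
- pointer_tip (a point): the pointed end of the grip bar (with the white line on top), 18 mm from the axis.
- knob (a joint): angle of the pointer from the zero mark in rad: 0 = pointer at the zero mark, positive = turned anticlockwise seen from above, stops at -0.6 and 1.7. It starts between 0.5 and 1.3, so it must be turned clockwise. It stays where it is left; turning takes about 0.05 N m.
- snap_cap: Loose aluminium cap, about 90 g, standing mouth down: round skirt 60 mm across, 54 mm high, open below, bore 55 mm with a 4 mm high lip of bore 49 mm at the mouth (1.5 mm play all round on the collar); flat shoulder; on it a round grip boss 28 mm across, from 54 to 82 mm above the mouth. Origin: centre of the mouth's plane; z up through the boss.
- wrist_pin: bystander: small steel hollow pin standing on end, 18 mm across, 46 mm high; origin at its foot.
- nut_1: bystander: small hexagon nut, 20 mm across, 10 mm high; origin at its underside.
- valve_spring: bystander: steel coil spring standing on end, 28 mm across, 42 mm high; origin at its foot.
- piston_1: bystander: aluminium piston standing upright, 66 mm across, 54 mm high; origin at its underside.
- pliers_red: bystander: pliers lying flat, 167 mm long; origin at the underside.
- cap_top (a point): Centre of the boss's top, 82 mm above the cap's mouth. Pressing: the lip meets the balls about 17 mm above home; the push rises to about 10 N, then drops at the click, about 9 mm above home, where the balls begin to draw the cap down themselves; then a push of 3 to 7 N takes the spring ring down the last 2.5 mm until the skirt stops hard. Let go, the cap springs up again by about 2 mm.

How it is judged:
By the outcome, as a careful person would: the job done as asked, in the order asked, and still so for the second after the job is handed in, while the arm keeps its last pose, push and grip.
It also fails if it takes over 67 s, if anything falls off the work surface, if the arm or the gripper's body presses on something with over 40 N, if the wrist force passes 120 N, or if a joint passes its speed limit or range.

## Working session

There is one attempt and no reset: what is moved stays moved. The work goes in short steps, Python scripts to look and compute and a tool call to move; the robot and the scene stay as the last step left them, time stands still between calls to the robot, and variables do not carry over. Pictures are saved under pics/ and viewed, and the job is handed in when it is done.

Besides the shell and the picture viewer there is one more tool, called after "Request:" in YAML: its name, and indented under it one key for each argument. play_rows: Moves the arm, as the interface text tells. Its arguments: {"type":"object","properties":{"increments":{"type":"array"},"grip_force":{"type":"number"}},"required":["increments"]}

```bash
mkdir -p pics; python3 - <<'E'
from cell import ctrl, imaging
import cv2
for n in("scene","top"):
    cv2.imwrite(f"pics/{n}0.png",cv2.cvtColor(imaging.camera(n),cv2.COLOR_RGB2BGR)); print(imaging.camera_info(n))
print(ctrl.sense())
E
```

```text
{'fx': 438.5787068976515, 'fy': 438.5787068976515, 'cx': 249.6519119089435, 'cy': 188.6062785305356, 'R': array([[-0.77940405, -0.62632335,  0.01576029],
       [-0.28856236,  0.33653487, -0.89636825],
       [ 0.55611248, -0.70318088, -0.44302999]]), 't': array([0.2976251 , 0.24194242, 0.68850041])}
{'fx': 478.486808442758, 'fy': 478.486808442758, 'cx': 254.83918876749823, 'cy': 186.7855019526984, 'R': array([[ 0.09709783, -0.99526508,  0.00440733],
       [-0.97354623, -0.09589734, -0.20739201],
       [ 0.20683267,  0.01584658, -0.97824799]]), 't': array([-0.16305732,  0.5003392 ,  1.18855574])}
{'time': 0.1, 'joint_positions': array([-1.18058754,  0.33279953, -0.06476367,  1.46083339,  0.02160596,
        1.34990086, -0.08851654]), 'qvel': array([-0.00078611, -0.00091486, -0.00046507, -0.00134788,  0.00048361,
       -0.00113757, -0.00055177]), 'tau': array([ 1.53559391e-03, -6.24542570e+01,  2.46444385e-02, -3.90716922e+01,
       -6.13771984e-02,  3.65718605e-02,  5.38387212e-05]), 'tool_pos': array([0.25057384, 0.5722025 , 0.22185081]), 'eef_rot': array([ 0.59209841,  0.38657448, -0.38729524, -0.5915928 ]), 'wrist_force': array([ 1.31943399,  0.36312486, -0.14561127]), 'wrist_torque': array([-0.03136303,  0.01135015, -0.01250198]), 'width': 0.08655963172713442}
```

View pics/scene0.png

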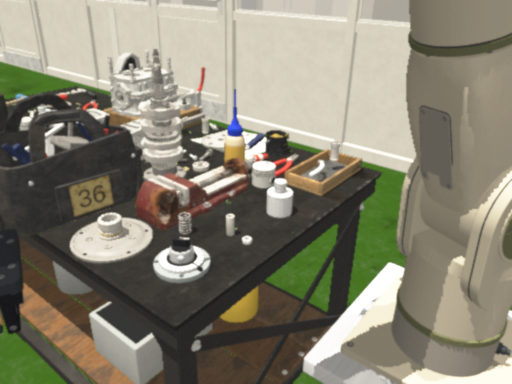

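View pics/top0.png

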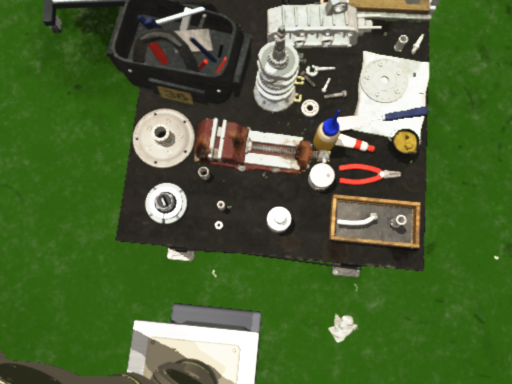

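The scene shows the adjuster at (182,262), the cap at (279,198), and the spring right behind the adjuster. The top view has the adjuster at (165,203) and the cap at (279,219). I'll zoom in.

```bash
cat > h.py <<'E'
import numpy as np, cv2
from scipy.spatial.transform import Rotation as Rn
from cell import ctrl, imaging
def ray(n,u,v,z):
    c=imaging.camera_info(n);R,t=c['R'],c['t'];C=-R.T@t
    d=R.T@np.array([(u-c['cx'])/c['fx'],(v-c['cy'])/c['fy'],1]);return C+d*(z-C[2])/d[2]
def proj(n,X):
    c=imaging.camera_info(n);x=c['R']@np.array(X)+c['t'];return np.array([c['fx']*x[0]/x[2]+c['cx'],c['fy']*x[1]/x[2]+c['cy']])
def crop(n,u,v,r,k,name):
    im=cv2.cvtColor(imaging.camera(n),cv2.COLOR_RGB2BGR);cv2.imwrite(f'pics/{name}_full.png',im)
    c=im[max(0,v-r):v+r,max(0,u-r):u+r];cv2.imwrite(f'pics/{name}.png',cv2.resize(c,None,fx=k,fy=k,interpolation=cv2.INTER_CUBIC))
def st():
    s=ctrl.sense();np.set_printoptions(precision=4,suppress=True)
    M=Rn.from_quat(s['eef_rot']).as_matrix()
    print('t',round(s['time'],2),'pos',s['tool_pos'],'F',s['wrist_force'],'T',s['wrist_torque'],'w',round(s['width'],4));print(M);return s,M
E
python3 - <<'E'
from h import *
import cv2
def cc(f,u,v,r,k,n):
    im=cv2.imread(f);c=im[v-r:v+r,u-r:u+r];return cv2.resize(c,None,fx=k,fy=k,interpolation=cv2.INTER_CUBIC)
a=cc('pics/top0.png',165,203,28,7,'');b=cc('pics/top0.png',279,219,28,7,'')
cv2.imwrite('pics/t0c.png',np.hstack([a,b]))
a=cc('pics/scene0.png',182,255,40,5,'');b=cc('pics/scene0.png',279,198,40,5,'')
cv2.imwrite('pics/s0c.png',np.hstack([a,b]))
st()
print(ray('top',165,203,.02),ray('top',279,219,.07),ray('scene',182,264,.02),ray('scene',280,184,.08))
E
```

```text
t 0.1 pos [0.2506 0.5722 0.2219] F [ 1.3194  0.3631 -0.1456] T [-0.0314  0.0114 -0.0125] w 0.0866
[[ 0.4011 -0.0005 -0.916 ]
 [ 0.916  -0.0012  0.4011]
 [-0.0012 -1.     -0.    ]]
[0.4539 0.1191 0.02  ] [ 0.4335 -0.1825  0.07  ] [0.4386 0.1341 0.02  ] [ 0.4296 -0.169   0.08  ]
```

View pics/t0c.png

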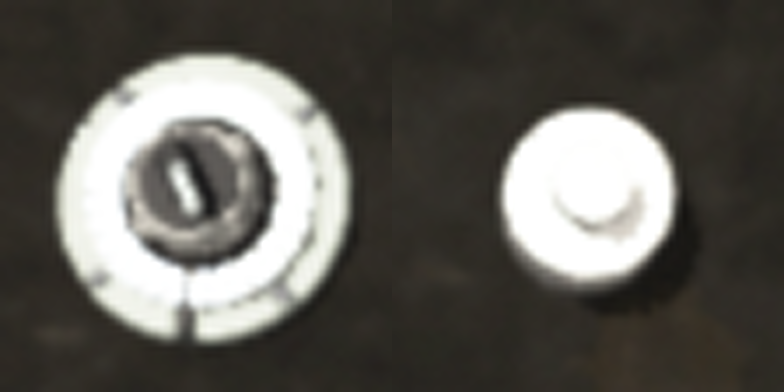

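View pics/s0c.png

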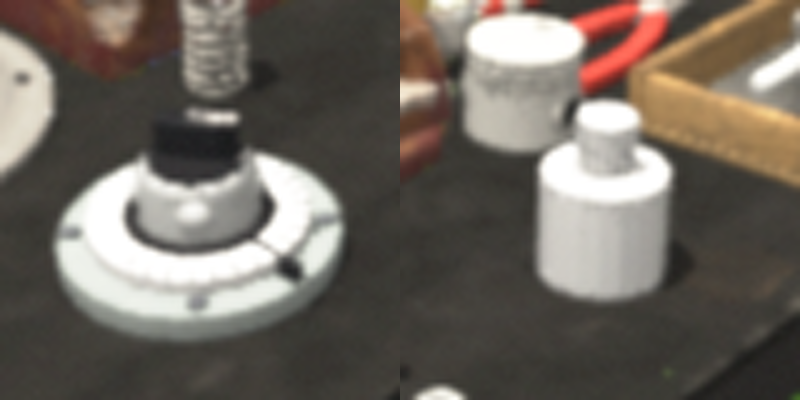

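```bash
python3 - <<'E'
from h import *
print('tcp',proj('scene',[.2506,.5722,.2219]),proj('top',[.2506,.5722,.2219]))
for n,u,v,z in(('top',165,203,.012),('scene',182,264,.006),('top',279,219,.05),('scene',280,198,.05)):
    im=cv2.imread(f'pics/{n}0.png');g=im.min(2);m=(g>110).astype(np.uint8)
    cs,_=cv2.findContours(m,cv2.RETR_EXTERNAL,cv2.CHAIN_APPROX_NONE)
    for c in cs:
        if cv2.pointPolygonTest(c,(u,v),False)>=0:
            e=cv2.fitEllipse(cv2.convexHull(c)); x,y,w,h=cv2.boundingRect(c);print(n,e,(x,y,w,h),ray(n,*e[0],z))
for n in('scene','top'):
  print(proj(n,[0.45,.12,0.0]),proj(n,[.43,-.18,.08]))
E
```

```text
tcp [-88.91073787 407.48406338] [-72.94999857 258.84515852]
top ((165.58843994140625, 202.8405303955078), (40.32625961303711, 42.03644561767578), 56.68087387084961) (145, 183, 42, 41) [0.45575757 0.11925709 0.012     ]
scene ((181.01214599609375, 262.54852294921875), (37.008235931396484, 57.969581604003906), 81.6054916381836) (153, 245, 58, 37) [0.45823111 0.11922203 0.006     ]
top ((278.4994812011719, 218.49166870117188), (24.7181453704834, 25.136722564697266), 54.19270324707031) (267, 206, 25, 26) [ 0.4376661  -0.18188873  0.05      ]
scene ((187.8979949951172, -11.161827087402344), (354.17645263671875, 625.4395141601562), 139.2584991455078) (0, 0, 417, 240) [ 9.9966564  -9.12189652  0.05      ]
[183.80857148 266.87646798] [282.57693898 182.39621644]
[165.81896375 205.6992261 ] [278.11400463 219.73476181]
```

```bash
python3 - <<'E'
from h import *
t=lambda x,y:(137+x/7,175+y/7)
t2=lambda x,y:(251+(x-392)/7,191+y/7)
s=lambda x,y:(142+x/5,215+y/5)
s2=lambda x,y:(239+(x-400)/5,158+y/5)
print('boss',ray('top',*t2(596,188),.082),ray('scene',*s2(608,117),.082))
print('shoulder',ray('top',*t2(588,192),.054),ray('scene',*s2(605,172),.054))
A=np.array([.4565,.1193])
for n,p in(('zt',ray('top',*t(186,325),.015)),('zs',ray('scene',*s(289,267),.015)),('lt',ray('top',*t(197,210),.064)),('lt2',ray('top',*t(175,158),.064)),('ls',ray('scene',*s(190,118),.064)),('ls2',ray('scene',*s(238,118),.064)),('bar s L',ray('scene',*s(155,115),.064))):
    d=p[:2]-A;print(n,p,np.hypot(*d),np.arctan2(-d[1],-d[0]))
im=cv2.imread('pics/top0.png')[185:225,145:190];cv2.imwrite('pics/z.png',cv2.resize(im,None,fx=15,fy=15,interpolation=cv2.INTER_LANCZOS4))
im=cv2.imread('pics/scene0.png')[230:285,150:215];cv2.imwrite('pics/z2.png',cv2.resize(im,None,fx=10,fy=10,interpolation=cv2.INTER_LANCZOS4))
for k,(n,X) in enumerate([('top',[*A,.064]),('scene',[*A,.064])]): print(proj(n,X))
E
```

```text
boss [ 0.43491244 -0.18455504  0.082     ] [ 0.43424914 -0.17790592  0.082     ]
shoulder [ 0.43735981 -0.18298818  0.054     ] [ 0.43360066 -0.17682493  0.054     ]
zt [0.40551892 0.11720059 0.015     ] 0.05102429336652426 0.041156945005633605
zs [0.40813764 0.11760791 0.015     ] 0.048391948318272905 0.03497355273287846
lt [0.44187983 0.10917263 0.064     ] 0.017785191420912557 0.6058090333509302
lt2 [0.4601845  0.11977462 0.064     ] 0.0037149408374276987 -3.013482537631297
ls [0.45426371 0.12132569 0.064     ] 0.003017355953943487 -0.7360245870441497
ls2 [0.44047561 0.10967971 0.064     ] 0.018690398883994198 0.540679046248523
bar s L [0.46585711 0.12839646 0.064     ] 0.013049947447945002 -2.370318515670448
[161.98641365 199.00028042]
[179.97331111 237.73820944]
```

View pics/z.png

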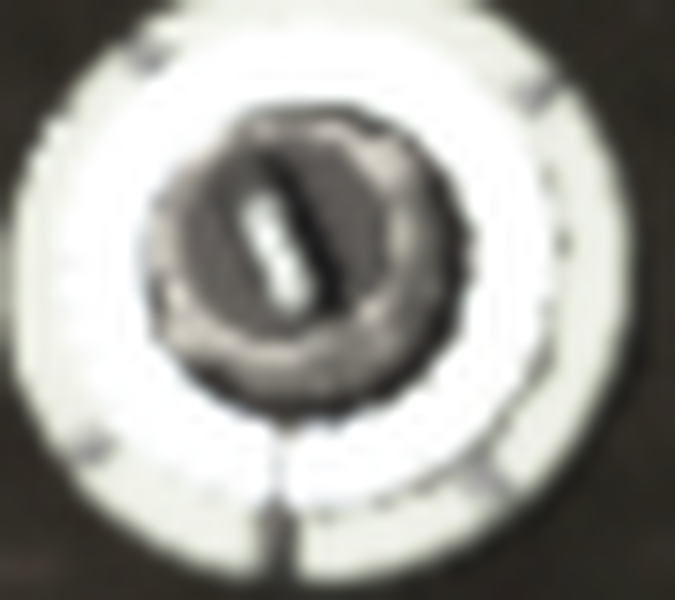

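View pics/z2.png

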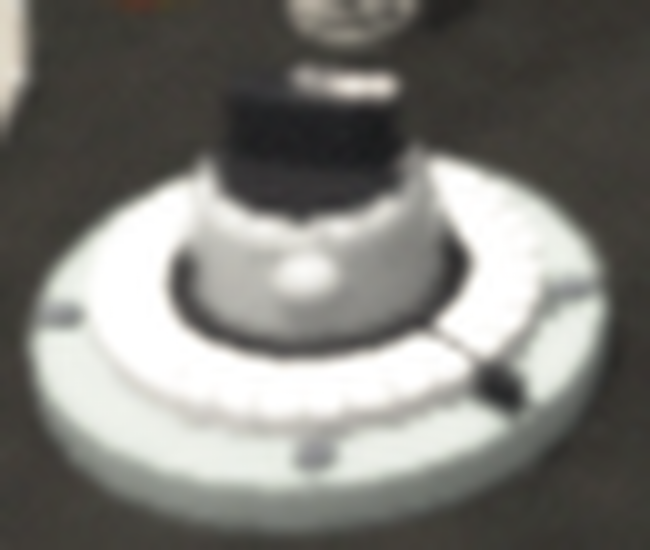

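The top view shows the zero mark at (163.6,221), about 0.04 rad from -x. The pointer is at about 0.57 rad, so the knob angle is about 0.53. I'll move above the adjuster first.

Request:
play_rows:
  increments:
    - [-0.0277,0,-0.0309,0,0,0,0.087]
    - [-0.0277,0,-0.0309,0,0,0,0.087]
    - [-0.0277,0,-0.0309,0,0,0,0.087]
    - [-0.0277,0,-0.0309,0,0,0,0.087]
    - [-0.0277,0,-0.0309,0,0,0,0.087]
    - [-0.0277,0,-0.0309,0,0,0,0.087]
    - [-0.0277,0,-0.0309,0,0,0,0.087]
    - [-0.0277,0,-0.0309,0,0,0,0.087]

```text
time: 0.77
tool_pos: [0.3885, 0.2683, 0.2224]
eef_rot: [-0.592, -0.387, 0.387, 0.592]
wrist_force: [1.2, 0.0, 0.4]
width: 0.0871
```

Request:
play_rows:
  increments:
    - [-0.0277,0,-0.0309,0,0,0,0.087]
    - [-0.0277,0,-0.0309,0,0,0,0.087]
    - [-0.0277,0,-0.0309,0,0,0,0.087]
    - [-0.0277,0,-0.0309,0,0,0,0.087]
    - [0,0,0,0,0.12,0,0.05]
    - [0,0,0,0,0.12,0,0.05]
    - [0,0,0,0,0.12,0,0.05]
    - [0,0,0,0,0.12,0,0.05]

```text
time: 1.43
tool_pos: [0.4569, 0.119, 0.2222]
eef_rot: [-0.668, -0.233, 0.233, 0.668]
wrist_force: [-0.1, -0.2, -0.5]
width: 0.0681
```

Request:
play_rows:
  increments:
    - [0,0,0,0,0.12,0,0.05]
    - [0,0,0,0,0.12,0,0.05]
    - [0,0,0,0,0.12,0,0.05]
    - [0,0,0,0,0.12,0,0.05]
    - [0,0,0,0,0.12,0,0.05]
    - [0,0,0,0,0.12,0,0.05]
    - [0,0,0,0,0.12,0,0.05]
    - [0,0,0,0,0.12,0,0.05]

```text
time: 2.1
tool_pos: [0.4568, 0.1192, 0.2222]
eef_rot: [0.7, -0.102, 0.101, -0.7]
wrist_force: [-0.3, 0.1, -0.2]
width: 0.0503
```

Request:
play_rows:
  increments:
    - [0,0,0,0,0.12,0,0.05]
    - [0,0,0,0,0.12,0,0.05]
    - [0,0,0,0,0.12,0,0.05]
    - [0,0,0,0,0.12,0,0.05]
    - [0,0,0,0,0.12,0,0.05]
    - [0,0,0,0,0.12,0,0.05]
    - [0,0,0,0,0,0,0.05]

```text
time: 2.68
tool_pos: [0.4568, 0.1192, 0.2223]
eef_rot: [0.619, -0.342, 0.341, -0.619]
wrist_force: [0.3, -0.6, 0.4]
width: 0.0503
```

```bash
python3 - <<'E'
from h import *
s,M=st();print(s['joint_positions'],np.arctan2(M[1,0],M[0,0]))
crop('scene',182,240,60,6,'s1');crop('top',165,203,60,6,'t1')
E
```

```text
t 2.68 pos [0.4568 0.1192 0.2223] F [ 0.2789 -0.5942  0.4141] T [-0.1004  0.1078  0.0261] w 0.0503
[[ 0.5336 -0.0005  0.8457]
 [-0.8457 -0.0001  0.5336]
 [-0.0001 -1.     -0.0005]]
[-0.6501 -0.019   0.2965  1.8626  0.0057  1.2977 -1.3632] -1.0079547848256614
```

View pics/s1_full.png

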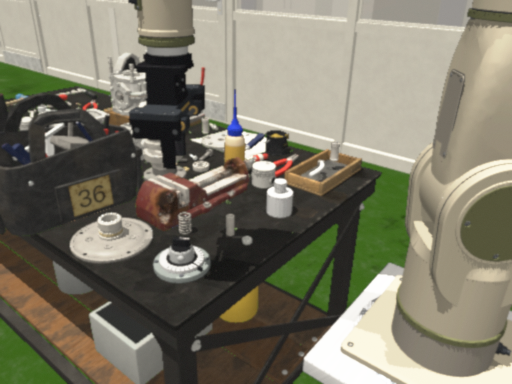

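View pics/t1_full.png

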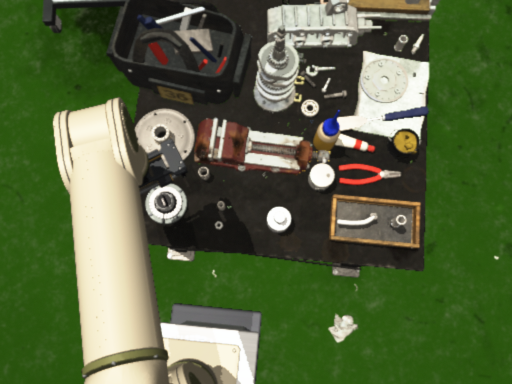

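```bash
python3 - <<'E'
from h import *
print(proj('scene',[.4568,.1192,.2223]),proj('top',[.4568,.1192,.2223]))
im=cv2.imread('pics/s1_full.png')[110:210,130:230];cv2.imwrite('pics/z3.png',cv2.resize(im,None,fx=6,fy=6,interpolation=cv2.INTER_CUBIC))
E
```

```text
[174.90767139 160.32610058] [148.89191995 185.9289354 ]
```

View pics/z3.png

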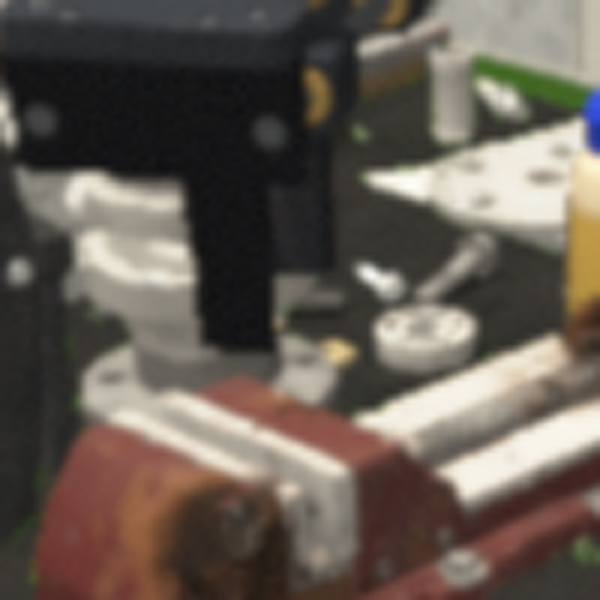

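The fingertips at (169,168) and (181,157) average to the projected TCP, so the calibration is good. Descending.

Request:
play_rows:
  increments:
    - [0,0.03,0,0,0,0,0.036]
    - [0,0.03,0,0,0,0,0.036]
    - [0,0.03,0,0,0,0,0.036]
    - [0,0.03,0,0,0,0,0.036]
    - [0,0.022,0,0,0,0,0.036]
    - [0,0,0,0,0,0,0.036]

```text
time: 3.28
tool_pos: [0.4542, 0.1183, 0.0766]
eef_rot: [0.623, -0.34, 0.337, -0.619]
wrist_force: [-0.8, -0.0, 0.4]
width: 0.0361
```

```bash
python3 - <<'E'
from h import *
s,M=st()
crop('scene',182,240,40,8,'s2');crop('top',165,203,40,8,'t2')
cv2.imwrite('pics/c2.png',cv2.resize(np.hstack([cv2.imread('pics/s2.png'),cv2.imread('pics/t2.png')]),(800,400)))
E
```

```text
t 3.28 pos [0.4542 0.1183 0.0766] F [-0.8389 -0.013   0.3631] T [-0.1361  0.1925  0.0156] w 0.0361
[[ 0.5421 -0.0063  0.8403]
 [-0.8403 -0.003   0.5421]
 [-0.0009 -1.     -0.0069]]
```

View pics/c2.png

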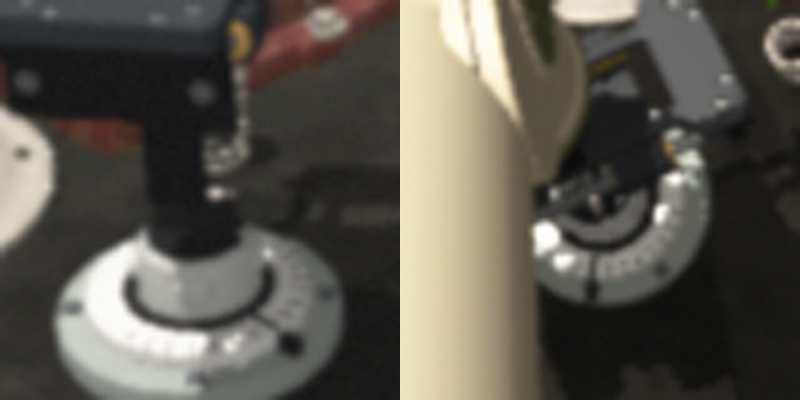

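Request:
play_rows:
  increments:
    - [0,0,0,0,0,0,0.036]
    - [0,0,0,0,0,0,0.036]

```text
time: 3.55
tool_pos: [0.4582, 0.1198, 0.0823]
eef_rot: [-0.62, 0.339, -0.34, 0.621]
wrist_force: [-0.4, 0.4, 0.2]
width: 0.0359
```

```bash
python3 - <<'E'
from h import *
s,M=st()
E
```

```text
t 3.55 pos [0.4582 0.1198 0.0823] F [-0.3689  0.4229  0.1702] T [-0.0989  0.1203 -0.0229] w 0.0359
[[ 0.5395  0.0026  0.842 ]
 [-0.842   0.0014  0.5395]
 [ 0.0002 -1.      0.0029]]
```

Request:
play_rows:
  increments:
    - [0,0.011,-0.001,0,0,0,0.036]
    - [0,0.01,0,0,0,0,0.036]
    - [0,0.008,0,0,0,0,0.036]
    - [0,0,0,0,0,0,0.036]
    - [0,0,0,0,0,0,0.036]
    - [0,0,0,0,0,0,0.036]

```text
time: 4.05
tool_pos: [0.4564, 0.1188, 0.0519]
eef_rot: [-0.62, 0.34, -0.34, 0.62]
wrist_force: [-0.1, 0.4, -0.6]
width: 0.0359
```

```bash
python3 - <<'E'
from h import *
s,M=st()
crop('scene',182,240,40,8,'s3');crop('top',165,203,40,8,'t3')
cv2.imwrite('pics/c3.png',cv2.resize(np.hstack([cv2.imread('pics/s3.png'),cv2.imread('pics/t3.png')]),(800,400)))
E
```

```text
t 4.05 pos [0.4564 0.1188 0.0519] F [-0.0501  0.3868 -0.5871] T [-0.1007  0.109   0.0264] w 0.0359
[[ 0.5387  0.0003  0.8425]
 [-0.8425  0.0002  0.5387]
 [ 0.     -1.      0.0003]]
```

View pics/c3.png

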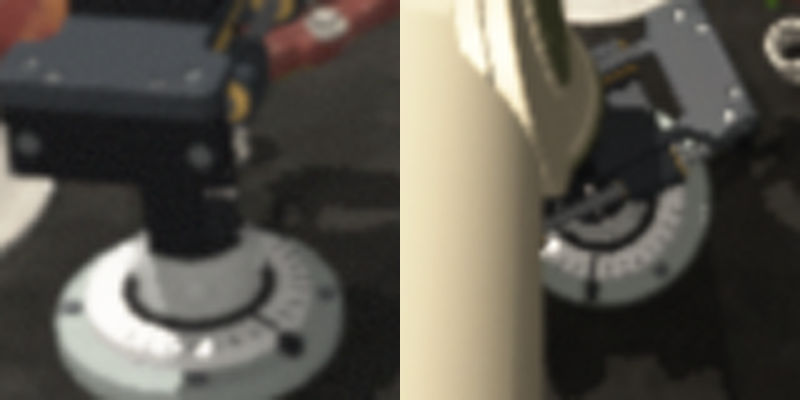

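Request:
play_rows:
  increments:
    - [0,0,0,0,0,0,0.0]
    - [0,0,0,0,0,0,0.0]
    - [0,0,0,0,0,0,0.0]
    - [0,0,0,0,0,0,0.0]
    - [0,0,0,0,0,0,0.0]
    - [0,0,0,0,0,0,0.0]
  grip_force: 15

```text
time: 4.65
tool_pos: [0.4571, 0.1178, 0.0517]
eef_rot: [-0.62, 0.339, -0.341, 0.62]
wrist_force: [4.6, -3.1, -2.6]
width: 0.0097
```

```bash
python3 - <<'E'
from h import *
s,M=st();print(np.arctan2(M[1,0],M[0,0]))
# zero mark: use first picture
A=np.array([.4565,.1193])
t=lambda x,y:(145+x/15-.5+.5/15,185+y/15-.5+.5/15)
P=[ray('top',*t(*p),.0125)[:2] for p in((150,50),(540,90),(490,480),(95,445))]
c=np.mean(P,0);print('bolt centre',c)
for p in P+[ray('top',*t(278,540),.015)[:2],ray('top',*t(285,440),.02)[:2]]:
    d=p-c;print(p,np.hypot(*d),np.degrees(np.arctan2(-d[1],-d[0])))
s2=lambda x,y:(150+x/10-.45,230+y/10-.45)
P=[ray('scene',*s2(*p),.0125)[:2] for p in((62,315),(315,455),(570,288))]
print('scene')
for p in P+[ray('scene',*s2(498,388),.015)[:2],ray('scene',*s2(435,325),.02)[:2]]:
    d=p-c;print(p,np.hypot(*d),np.degrees(np.arctan2(-d[1],-d[0])))
E
```

```text
t 4.65 pos [0.4571 0.1178 0.0517] F [ 4.5543 -3.145  -2.5825] T [-0.8582 -0.8865 -0.0601] w 0.0097
[[ 0.5379  0.0018  0.843 ]
 [-0.843  -0.0007  0.5379]
 [ 0.0016 -1.      0.0011]]
-1.0028412495645576
bolt centre [0.4574 0.1189]
[0.4931 0.1541] 0.050156418204557005 -135.37102643631147
[0.4927 0.0839] 0.04963917293239482 135.29899523513083
[0.4222 0.0837] 0.049770573722029886 45.02865644858043
[0.4216 0.1538] 0.049992328120402385 -44.262082931004265
[0.4077 0.1188] 0.04968309348333974 0.016873364891479958
[0.4248 0.119 ] 0.032653878766627335 -0.30215292794299825
scene
[0.4923 0.1532] 0.048888962472572704 -135.4336926395521
[0.4228 0.152 ] 0.04793248139465517 -43.71541236031004
[0.4233 0.0836] 0.04905625250664413 46.00250858189226
[0.4089 0.118 ] 0.04853756883886476 0.9685323346648083
[0.4271 0.1163] 0.03039119634878884 4.8422976826544915
```

Request:
play_rows:
  increments:
    - [0.001,0,0,0,0,0,0.0]
    - [0,0,0,0,0.06,0,0.0]
    - [0,0,0,0,0.08,0,0.0]
    - [0,0,0,0,0.08,0,0.0]
    - [0,0,0,0,0.08,0,0.0]
    - [0,0,0,0,0.08,0,0.0]
    - [0,0,0,0,0.08,0,0.0]
    - [0,0,0,0,0.06,0,0.0]
  grip_force: 20

```text
time: 5.32
tool_pos: [0.4572, 0.1176, 0.0517]
eef_rot: [-0.511, 0.489, -0.489, 0.511]
wrist_force: [2.9, -1.8, -1.3]
width: 0.0097
```

Request:
play_rows:
  increments:
    - [0,0,0,0,0.04,0,0.0]
    - [0,0,0,0,0,0,0.0]
    - [0,0,0,0,0,0,0.0]
    - [0,0,0,0,0,0,0.0]

```text
time: 5.65
tool_pos: [0.4572, 0.1176, 0.0517]
eef_rot: [-0.502, 0.497, -0.498, 0.503]
wrist_force: [5.0, -3.1, -1.6]
width: 0.0096
```

```bash
python3 - <<'E'
from h import *
s,M=st();print(np.arctan2(M[1,0],M[0,0]))
crop('scene',182,240,40,8,'s4');crop('top',165,203,40,8,'t4')
cv2.imwrite('pics/c4.png',cv2.resize(np.hstack([cv2.imread('pics/s4.png'),cv2.imread('pics/t4.png')]),(800,400)))
E
```

```text
t 5.65 pos [0.4572 0.1176 0.0517] F [ 5.0337 -3.0835 -1.5695] T [-0.6417 -0.8087 -0.0685] w 0.0096
[[ 0.0099  0.0009  1.    ]
 [-1.     -0.0001  0.0099]
 [ 0.0001 -1.      0.0009]]
-1.5609391082966395
```

View pics/c4.png

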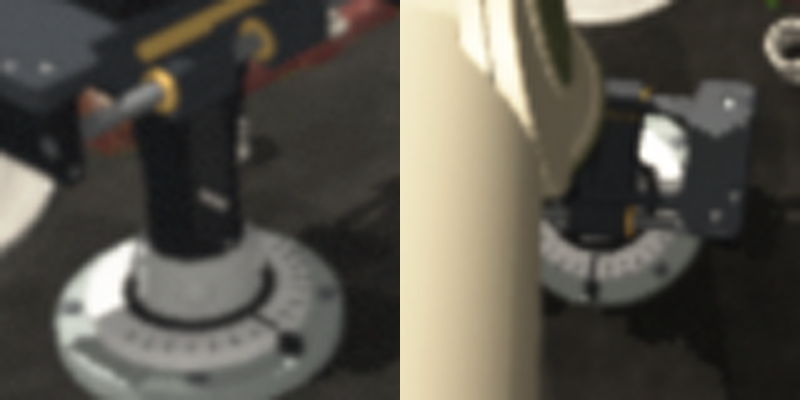

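Request:
play_rows:
  increments:
    - [0,0,0,0,0,0,0.03]
    - [0,0,0,0,0,0,0.03]
    - [0,0,0,0,0,0,0.03]
    - [0,0,0,0,0,0,0.03]
    - [0,-0.02,0,0,0,0,0.04]
    - [0,-0.04,0,0,0,0,0.06]
    - [0,-0.04,0,0,0,0,0.06]
    - [0,-0.04,0,0,0,0,0.06]

```text
time: 6.42
tool_pos: [0.456, 0.1177, 0.1931]
eef_rot: [0.503, -0.498, 0.498, -0.502]
wrist_force: [1.1, 0.9, -0.3]
width: 0.0491
```

Request:
play_rows:
  increments:
    - [0.04,0,0,0,0,0,0.06]
    - [0.04,0,0,0,0,0,0.06]
    - [0.04,0,0,0,0,0,0.06]
    - [0.04,0,0,0,0,0,0.06]
    - [0.04,0,-0.005,0,0,0,0.06]
    - [0.04,0,-0.01,0,0,0,0.06]
    - [0.04,0,-0.01,0,0,0,0.06]
    - [0.02,0,0,0,0,0,0.06]

```text
time: 7.08
tool_pos: [0.432, -0.187, 0.1918]
eef_rot: [-0.501, 0.499, -0.499, 0.501]
wrist_force: [0.2, -0.9, 0.1]
width: 0.0601
```

```bash
python3 - <<'E'
from h import *
s,M=st();print(np.arctan2(M[1,0],M[0,0]),s['joint_positions'])
a=imaging.camera('top')[...,::-1];b=imaging.camera('scene')[...,::-1]
cv2.imwrite('pics/t5_full.png',a);cv2.imwrite('pics/s5_full.png',b)
cv2.imwrite('pics/t5.png',cv2.resize(a[180:230,140:190],None,fx=12,fy=12,interpolation=cv2.INTER_LANCZOS4))
cv2.imwrite('pics/s5.png',cv2.resize(b[225:285,150:215],None,fx=10,fy=10,interpolation=cv2.INTER_LANCZOS4))
E
```

```text
t 7.08 pos [ 0.432  -0.187   0.1918] F [ 0.1635 -0.9248  0.0544] T [-0.0126  0.1433  0.009 ] w 0.0601
[[ 0.0039  0.0002  1.    ]
 [-1.      0.0002  0.0039]
 [-0.0002 -1.      0.0002]]
-1.5668583658603434 [-0.3964 -0.0231  0.7102  1.9268  0.0157  1.2323 -1.2584]
```

View pics/t5.png

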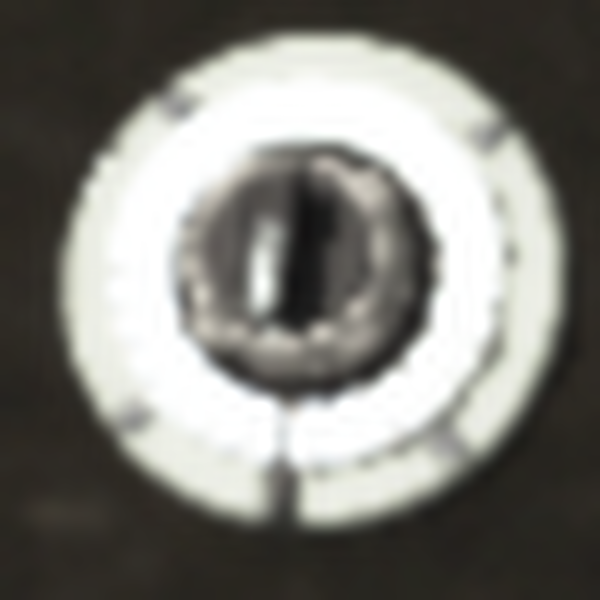

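View pics/s5.png

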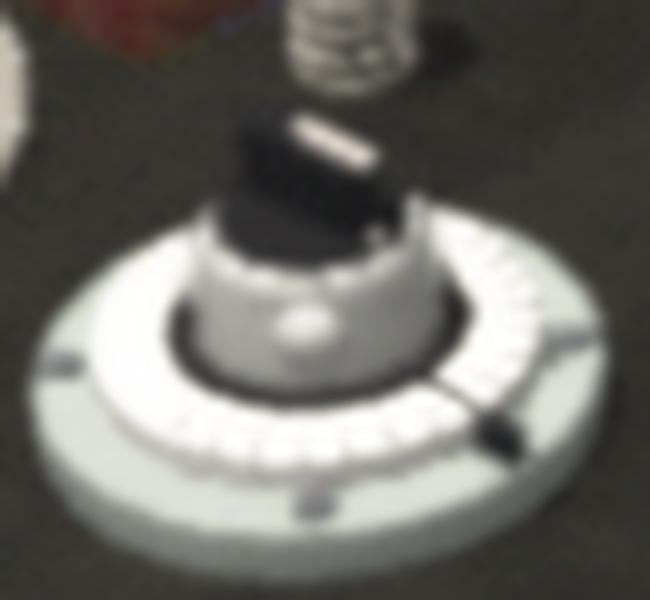

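View pics/s5_full.png

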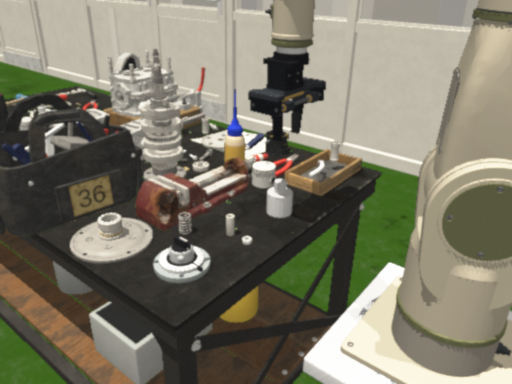

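```bash
cat > q.py <<'E'
from h import *
a=cv2.imread('pics/t5_full.png').astype(np.float32);g=a.min(2)
# white line weighted PCA on top image (inside knob disc)
def pca(n,g,x0,x1,y0,y1,th,z):
    ys,xs=np.mgrid[y0:y1,x0:x1];w=np.clip(g[y0:y1,x0:x1]-th,0,None)
    P=np.array([ray(n,u,v,z)[:2] for u,v in zip(xs.ravel(),ys.ravel())]);w=w.ravel()
    c=(P*w[:,None]).sum(0)/w.sum();C=((P-c)*w[:,None]).T@(P-c)/w.sum();e,V=np.linalg.eigh(C);d=V[:,1];d=d if d[0]<0 else -d
    print(n,'c',c,'ang',np.arctan2(-d[1],-d[0]),np.sqrt(e))
print(np.round(g[194:212,154:172]).astype(int))
pca('top',g,159,165,196,207,140,.064)
b=cv2.imread('pics/s5_full.png').astype(np.float32).min(2)
print(np.round(b[234:244,176:192]).astype(int))
pca('scene',b,178,190,235,243,90,.064)
t=lambda x,y:(140+x/12-.5+.5/12,180+y/12-.5+.5/12)
P=[ray('top',*t(*p),.0125)[:2] for p in((178,102),(492,130),(452,446),(134,417))]
c=np.mean(P,0);print(c)
for p in P+[ray('top',*t(283,493),.015)[:2],ray('top',*t(287,425),.02)[:2]]:
    d=p-c;print(p,np.degrees(np.arctan2(-d[1],-d[0])))
E
python3 q.py
```

```text
[[255 255 253 251 241 204 163 126 109  98  76  74 115 135 167 156 155 136]
 [255 254 244 225 199 149 102  82  81  79  54  47  74  90 137 189 185 163]
 [254 250 210 185 155 105  77  74  77  75  47  28  43  54  88 146 184 165]
 [253 222 176 153 112  88  71  81  87  76  44  20  25  35  68  97 143 139]
 [243 172 144 119  92  84  72 111 131  97  44  18  24  33  66  84 104 125]
 [235 178 143 101  88  85  80 133 169 121  45  17  25  36  67  81  96 146]
 [212 157 128  94  87  87  92 169 174 107  37  20  30  57  77  82  96 158]
 [197 167 144  98  87  85 106 211 192  99  31  23  34  67  82  83  89 147]
 [195 174 160 111  88  79 112 226 193  83  25  24  34  68  82  81  77 119]
 [191 135 162 129  90  76 115 239 208  78  20  24  34  68  83  79  92 112]
 [191 110 185 156  97  83 119 231 194  73  21  26  36  70  83  92 124 115]
 [219 112 159 146 108  95 121 189 144  50  22  27  37  74  96 159 151 104]
 [238 140 159 160 128 111 108 118  89  45  29  37  65  90 115 151 134  99]
 [245 167 173 179 156 165 141 113 150 118  73  87 167 161 132 138 141 111]
 [253 234 173 138 131 139 140 158 186 179 161 132 
[... 662 characters left out ...]
]
 [ 32  36  41  63 102 142 172 198 192 163 126  79  50  44  44  41]
 [ 28  31  31  39  52  73 106 143 172 196 182 118  61  45  46  45]
 [ 30  32  29  32  33  39  52  75 104 138 136  91  54  48  46  44]
 [ 29  28  29  29  28  29  33  39  50  61  66  51  47  47  46  44]
 [ 29  31  29  29  29  27  28  32  29  31  32  36  43  47  48  52]]
scene c [0.44944688 0.11826596] ang -0.059400499978976264 [0.00179064 0.00550639]
[0.45721811 0.11903257]
[0.49260454 0.15445062] -134.9744128646351
[0.49313924 0.08397798] 135.69948798939228
[0.42178908 0.08356733] 45.02926065275608
[0.42133958 0.15413435] -44.37302578771348
[0.40751632 0.11866028] 0.4291580375429944
[0.42187823 0.11883356] 0.3226512464392819
```

```bash
python3 - <<'E'
from h import *
a=cv2.imread('pics/top0.png');b=cv2.imread('pics/scene0.png')
cv2.imwrite('pics/capz.png',np.hstack([cv2.resize(a[198:242,257:301],(396,396),interpolation=cv2.INTER_LANCZOS4),cv2.resize(b[172:224,254:306],(396,396),interpolation=cv2.INTER_LANCZOS4)]))
g=b.min(2).astype(int)
for v in range(178,222,4): print(v,g[v,262:298])
E
```

```text
178 [157 158 159 155 150 145 142 144 149 136 101  67  79 132 162 173 187 199
 195 187 175 148 119  95  82  78  85  87  91  91  90  91  91  92  92  94]
182 [168 166 161 157 155 152 144 137 126  96  66  99 170 231 251 254 254 254
 255 254 254 254 253 245 201 130  93  84  86  87  86  84  85  86  86  87]
186 [171 167 163 158 154 147 141 134 131 144 172 183 187 181 184 193 190 186
 177 167 160 158 152 151 137 102  73  60  58  58  64  68  75  81  87  86]
190 [ 52  50  50  52  85 187 251 254 255 255 254 252 233 204 192 197 193 189
 174 172 166 164 153 157 187 226 244 253 253 234 154  82  55  50  50  52]
194 [ 47  48  51  55 105 189 233 249 254 255 255 255 255 254 254 253 253 253
 253 253 253 254 254 254 255 255 255 255 254 247 189 102  54  48  51  50]
198 [ 53  52  50  54  97 163 189 195 202 206 203 203 206 203 201 207 211 219
 220 219 216 205 196 189 189 176 162 152 146 137 106  70  53  52  51  49]
202 [ 51  50  49  60 106 164 188 197 201 201 200 203 201 197 196 197 193 188
 185 183 175 168 164 165 162 157 155 153 147 135  98  66  55  51  52  51]
206 [ 53  57  58  69 118 170 190 195 197 199 199 200 197 195 194 195 193 185
 183 183 179 170 163 164 161 156 154 151 144 126  83  49  44  50  55  54]
210 [ 55  53  52  67 118 168 190 195 198 198 197 199 196 193 192 191 189 184
 182 180 177 167 163 160 158 156 152 148 138 110  69  38  32  34  35  40]
214 [ 56  56  57  57  63  92 135 170 186 190 193 195 194 192 190 191 187 181
 179 179 175 164 160 158 155 152 151 137 107  67  40  35  41  48  53  55]
218 [58 57 58 58 59 58 59 57 56 58 60 64 67 69 75 83 90 92 91 86 83 77 70 64
 61 59 55 56 53 55 54 55 56 57 55 54]
```

View pics/capz.png

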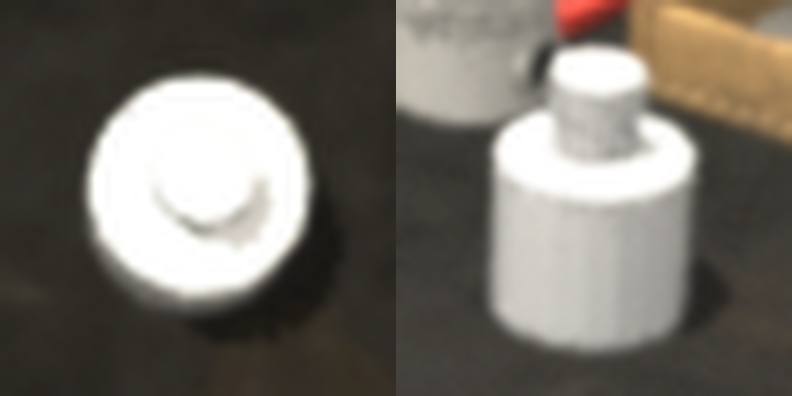

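```bash
python3 - <<'E'
from h import *
print(ray('top',278.66,218.2,.054),ray('scene',279.5,191.2,.054),ray('scene',280.1,180.9,.082))
X=[.4345,-.182]
for z in(0,.054,.082):print(proj('scene',X+[z]),proj('top',X+[z]))
E
```

```text
[ 0.4378618  -0.18207175  0.054     ] [ 0.43814029 -0.18120843  0.054     ] [ 0.43670641 -0.1793754   0.082     ]
[279.89530645 211.53298693] [277.44793092 222.34233161]
[280.95583693 191.53618556] [278.5178396 219.4959196]
[281.52529296 180.79882425] [279.10983664 217.92095575]
```

Request:
play_rows:
  increments:
    - [-0.005,0,0.0055,0,0,0,0.06]
    - [0,0.03,0,0,0,0,0.06]
    - [0,0.03,0,0,0,0,0.06]
    - [0,0.02,0,0,0,0,0.06]
    - [0,0.01,0,0,0,0,0.06]
    - [0,0,0,0,0,0,0.06]
    - [0,0,0,0,0,0,0.06]

```text
time: 7.77
tool_pos: [0.4403, -0.1764, 0.1019]
eef_rot: [0.503, -0.498, 0.497, -0.502]
wrist_force: [-0.2, -0.4, 0.8]
width: 0.0601
```

```bash
python3 - <<'E'
from h import *
s,M=st()
crop('scene',280,180,40,8,'s6');crop('top',279,219,40,8,'t6')
cv2.imwrite('pics/c6.png',cv2.resize(np.hstack([cv2.imread('pics/s6.png'),cv2.imread('pics/t6.png')]),(800,400)))
E
```

```text
t 7.77 pos [ 0.4403 -0.1764  0.1019] F [-0.1982 -0.4173  0.8053] T [-0.0884  0.1051 -0.0304] w 0.0601
[[ 0.0101 -0.0004  0.9999]
 [-0.9999 -0.      0.0101]
 [ 0.     -1.     -0.0004]]
```

View pics/c6.png

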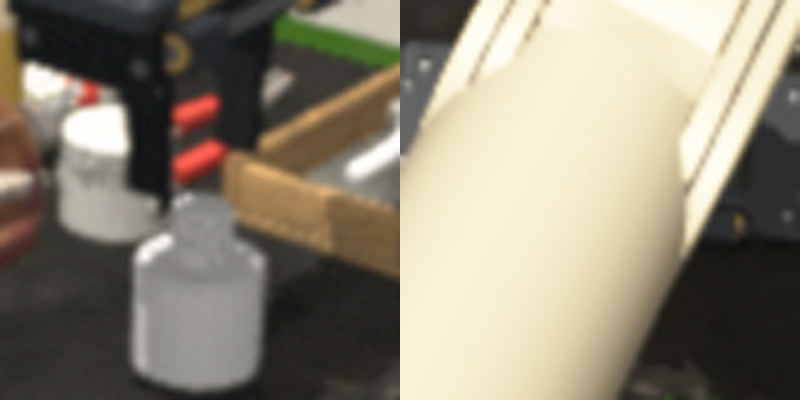

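Request:
play_rows:
  increments:
    - [0.006,0,-0.003,0,0,0,0.06]
    - [0,0.015,0,0,0,0,0.06]
    - [0,0.015,0,0,0,0,0.06]
    - [0,0.012,0,0,0,0,0.06]
    - [0,0,0,0,0,0,0.06]
    - [0,0,0,0,0,0,0.06]
    - [0,0,0,0,0,0,0.06]

```text
time: 8.45
tool_pos: [0.4375, -0.1837, 0.0606]
eef_rot: [-0.502, 0.497, -0.498, 0.502]
wrist_force: [0.2, -0.4, -0.0]
width: 0.0603
```

```bash
python3 - <<'E'
from h import *
s,M=st()
crop('scene',280,180,40,8,'s7')
E
```

```text
t 8.45 pos [ 0.4375 -0.1837  0.0606] F [ 0.2287 -0.383  -0.0445] T [-0.1293  0.1223  0.0052] w 0.0603
[[ 0.0085  0.0014  1.    ]
 [-1.     -0.0001  0.0085]
 [ 0.0001 -1.      0.0014]]
```

View pics/s7.png

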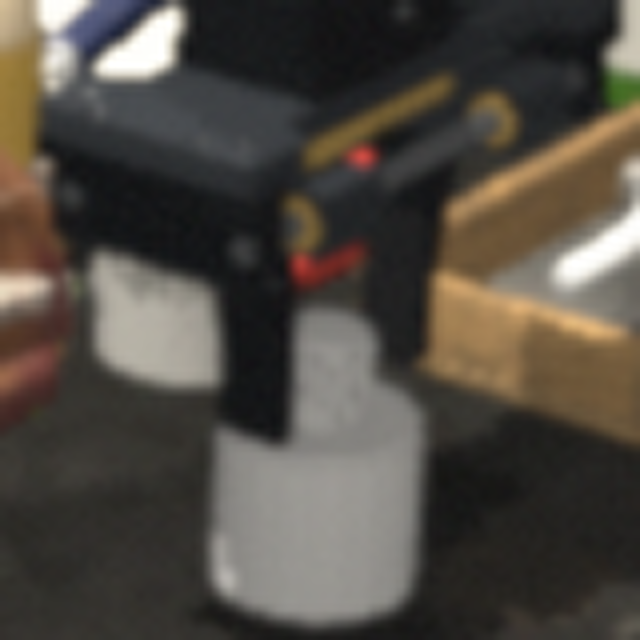

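The fingers straddle the boss. I'll close lightly to centre the jaws along y.

Request:
play_rows:
  increments:
    - [0,0,0,0,0,0,0.02]
    - [0,0,0,0,0,0,0.02]
    - [0,0,0,0,0,0,0.02]
    - [0,0,0,0,0,0,0.02]
    - [0,0,0,0,0,0,0.02]
    - [0,0,0,0,0,0,0.02]
  grip_force: 5

```text
time: 9.0
tool_pos: [0.4369, -0.1832, 0.0596]
eef_rot: [-0.502, 0.498, -0.498, 0.502]
wrist_force: [0.4, -1.0, 0.2]
width: 0.0279
```

Request:
play_rows:
  increments:
    - [0,0,0,0,0,0,0.02]
    - [0,0,0,0,0,0,0.02]

```text
time: 9.17
tool_pos: [0.4369, -0.1833, 0.0595]
eef_rot: [-0.502, 0.498, -0.498, 0.502]
wrist_force: [0.4, 0.3, 0.2]
width: 0.0278
```

```bash
python3 - <<'E'
from h import *
s,M=st()
crop('scene',280,180,40,8,'s8')
E
```

```text
t 9.17 pos [ 0.4369 -0.1833  0.0595] F [0.4199 0.2897 0.2038] T [-0.102   0.1716  0.0625] w 0.0278
[[ 0.0087 -0.      1.    ]
 [-1.      0.      0.0087]
 [-0.     -1.     -0.    ]]
```

View pics/s8.png

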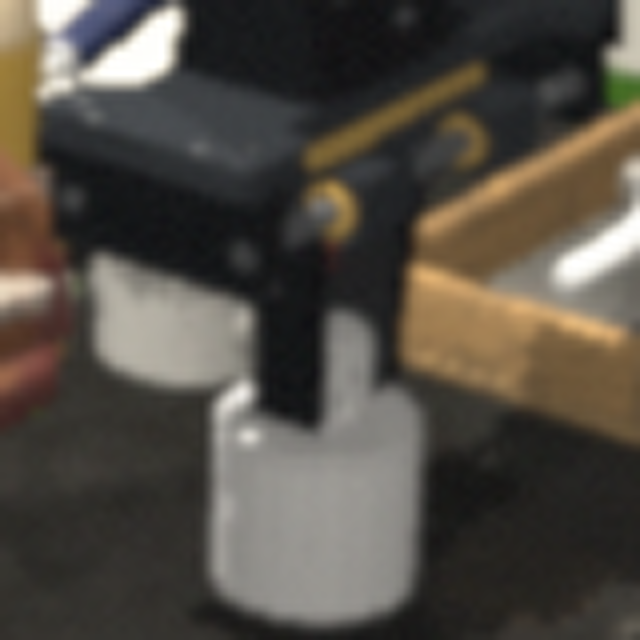

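Request:
play_rows:
  increments:
    - [0,0,0,0,0,0,0.06]
    - [0,0,0,0,0,0,0.06]
    - [0,0,0,0,0,0,0.06]
    - [0,0,0,0,-0.1,0,0.06]
    - [0,0,0,0,-0.12,0,0.06]
    - [0,0,0,0,-0.12,0,0.06]
    - [0,0,0,0,-0.12,0,0.06]
    - [0,0,0,0,-0.12,0,0.06]

```text
time: 9.88
tool_pos: [0.4369, -0.1832, 0.0595]
eef_rot: [-0.625, 0.332, -0.332, 0.625]
wrist_force: [-0.2, 0.4, 0.0]
width: 0.0596
```

Request:
play_rows:
  increments:
    - [0,0,0,0,-0.12,0,0.06]
    - [0,0,0,0,-0.12,0,0.06]
    - [0,0,0,0,-0.12,0,0.06]
    - [0,0,0,0,-0.12,0,0.06]
    - [0,0,0,0,-0.12,0,0.06]
    - [0,0,0,0,-0.12,0,0.06]
    - [0,0,0,0,-0.12,0,0.06]
    - [0,0,0,0,-0.12,0,0.06]

```text
time: 10.55
tool_pos: [0.4369, -0.1833, 0.0595]
eef_rot: [-0.707, 0.006, -0.006, 0.707]
wrist_force: [-0.1, -0.6, 0.3]
width: 0.0602
```

Request:
play_rows:
  increments:
    - [0,0,0,0,0,0,0.06]
    - [0,0,0,0,0,0,0.06]
    - [0,0,0,0,0,0,0.06]

```text
time: 10.8
tool_pos: [0.4369, -0.1833, 0.0595]
eef_rot: [-0.707, 0.009, -0.009, 0.707]
wrist_force: [0.9, -0.0, -0.4]
width: 0.0599
```

```bash
python3 - <<'E'
from h import *
s,M=st();print(np.arctan2(M[1,0],M[0,0]),s['joint_positions'])
crop('scene',280,180,40,8,'s9')
E
```

```text
t 10.8 pos [ 0.4369 -0.1833  0.0595] F [ 0.8882 -0.0238 -0.37  ] T [-0.0695  0.0325  0.0325] w 0.0599
[[ 0.9997  0.      0.0262]
 [-0.0262  0.0001  0.9997]
 [ 0.     -1.      0.0001]]
-0.026221288353328112 [-0.1756  0.1757  0.5169  2.0551 -0.1076  0.9361  0.3724]
```

View pics/s9.png

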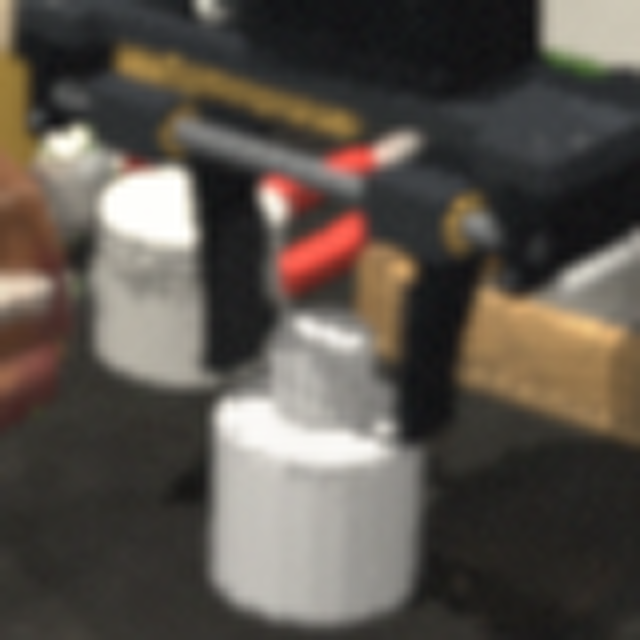

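Request:
play_rows:
  increments:
    - [0,0.002,0,0,0,0,0.02]
    - [0,0,0,0,0,0,0.02]
    - [0,0,0,0,0,0,0.02]
    - [0,0,0,0,0,0,0.02]
    - [0,0,0,0,0,0,0.02]
    - [0,0,0,0,0,0,0.02]
    - [0,0,0,0,0,0,0.02]
    - [0,0,0,0,0,0,0.02]

```text
time: 11.52
tool_pos: [0.4369, -0.1832, 0.0575]
eef_rot: [-0.707, 0.008, -0.008, 0.707]
wrist_force: [-0.3, 0.9, -0.6]
width: 0.0278
```

Request:
play_rows:
  increments:
    - [0,0,0,0,0,0,0.0]
    - [0,0,0,0,0,0,0.0]
    - [0,0,0,0,0,0,0.0]
    - [0,0,0,0,0,0,0.0]
  grip_force: 55

```text
time: 11.85
tool_pos: [0.4368, -0.1833, 0.0575]
eef_rot: [-0.707, 0.008, -0.008, 0.707]
wrist_force: [0.4, -0.5, -0.8]
width: 0.027
```

```bash
python3 - <<'E'
from h import *
s,M=st()
E
```

```text
t 11.85 pos [ 0.4368 -0.1833  0.0575] F [ 0.4163 -0.4627 -0.7547] T [-0.0925  0.0974 -0.0351] w 0.027
[[ 0.9998 -0.0001  0.0221]
 [-0.0221  0.0001  0.9998]
 [-0.0001 -1.      0.0001]]
```

Request:
play_rows:
  increments:
    - [0,-0.02,0,0,0,0,0.0]
    - [0,-0.03,0,0,0,0,0.0]
    - [0,-0.03,0,0,0,0,0.0]
    - [0,-0.03,0,0,0,0,0.0]
    - [0,0,0,0,0,0,0.0]
    - [0,0,0,0,0,0,0.0]

```text
time: 12.35
tool_pos: [0.4378, -0.1835, 0.1688]
eef_rot: [-0.707, 0.007, -0.009, 0.707]
wrist_force: [-0.8, 0.1, -0.9]
width: 0.0269
```

Request:
play_rows:
  increments:
    - [0.0017,0,0.025,0,0,0,0.0]
    - [0.0017,0,0.04,0,0,0,0.0]
    - [0.0017,0,0.04,0,0,0,0.0]
    - [0.0017,0,0.04,0,0,0,0.0]
    - [0.0017,0,0.04,0,0,0,0.0]
    - [0.0017,0,0.04,0,0,0,0.0]
    - [0.0017,0,0.04,0,0,0,0.0]
    - [0.0017,0,0.025,0,0,0,0.0]

```text
time: 13.02
tool_pos: [0.4555, 0.1105, 0.166]
eef_rot: [-0.707, 0.007, -0.006, 0.707]
wrist_force: [0.6, -0.1, -1.0]
width: 0.0266
```

Request:
play_rows:
  increments:
    - [0,0,0.011,0,0,0,0.0]
    - [0,0,0,0,0,0,0.0]
    - [0,0,0,0,0,0,0.0]
    - [0,0,0,0,0,0,0.0]
    - [0,0,0,0,0,0,0.0]

```text
time: 13.43
tool_pos: [0.4571, 0.1156, 0.1672]
eef_rot: [0.707, -0.009, 0.008, -0.707]
wrist_force: [0.5, 0.8, -1.9]
width: 0.0269
```

```bash
python3 - <<'E'
from h import *
s,M=st()
crop('scene',182,240,60,8,'s10');crop('top',165,203,60,8,'t10')
cv2.imwrite('pics/c10.png',cv2.resize(np.hstack([cv2.imread('pics/s10.png'),cv2.imread('pics/t10.png')]),(800,400)))
E
```

```text
t 13.43 pos [0.4571 0.1156 0.1672] F [ 0.5046  0.7862 -1.861 ] T [-0.0725  0.0067  0.0205] w 0.0269
[[ 0.9997 -0.0006  0.0245]
 [-0.0245 -0.0003  0.9997]
 [-0.0006 -1.     -0.0004]]
```

View pics/c10.png

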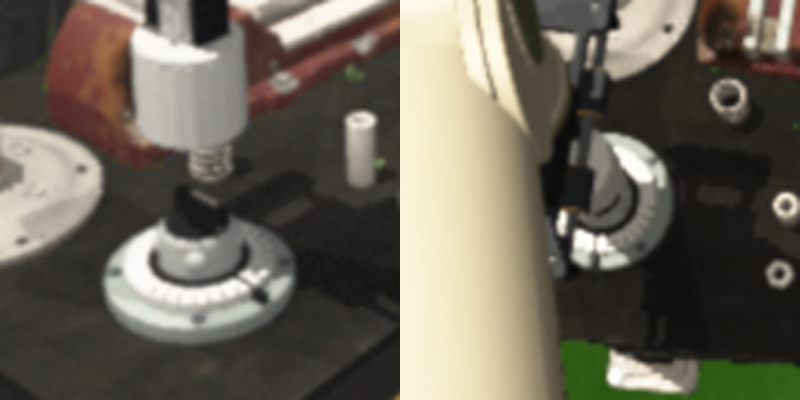

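Request:
play_rows:
  increments:
    - [0,0,0.002,0,0,0,0.0]
    - [0,0.015,0,0,0,0,0.0]
    - [0,0.015,0,0,0,0,0.0]
    - [0,0.015,0,0,0,0,0.0]
    - [0,0.012,0,0,0,0,0.0]
    - [0,0,0,0,0,0,0.0]
    - [0,0,0,0,0,0,0.0]
    - [0,0,0,0,0,0,0.0]

```text
time: 14.2
tool_pos: [0.4576, 0.1194, 0.1114]
eef_rot: [-0.707, 0.008, -0.008, 0.707]
wrist_force: [-0.3, -0.7, -1.2]
width: 0.0266
```

```bash
python3 - <<'E'
from h import *
s,M=st()
crop('scene',182,240,40,8,'s11')
E
```

```text
t 14.2 pos [0.4576 0.1194 0.1114] F [-0.3181 -0.7125 -1.1798] T [-0.1433  0.0431  0.0245] w 0.0266
[[ 0.9998  0.0009  0.0222]
 [-0.0222  0.0005  0.9998]
 [ 0.0009 -1.      0.0005]]
```

View pics/s11.png

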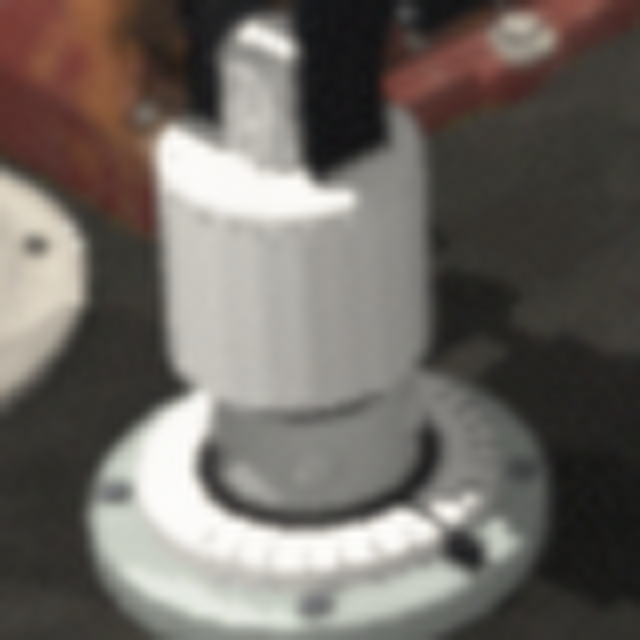

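Request:
play_rows:
  increments:
    - [-0.0005,0,-0.0015,0,0,0,0.0]
    - [0,0,0,0,0,0,0.0]
    - [0,0,0,0,0,0,0.0]
    - [0,0,0,0,0,0,0.0]

```text
time: 14.58
tool_pos: [0.4567, 0.1179, 0.1108]
eef_rot: [-0.707, 0.008, -0.008, 0.707]
wrist_force: [-0.2, -0.8, -0.9]
width: 0.0268
```

Aligned with the axis at (0.457, 0.1177). I'll lower slowly onto the collar.

Request:
play_rows:
  increments:
    - [0,0.003,0,0,0,0,0.0]
    - [0,0.003,0,0,0,0,0.0]
    - [0,0.003,0,0,0,0,0.0]
    - [0,0.003,0,0,0,0,0.0]
    - [0,0.001,0,0,0,0,0.0]
    - [0,0,0,0,0,0,0.0]
    - [0,0,0,0,0,0,0.0]

```text
time: 15.17
tool_pos: [0.4566, 0.1179, 0.0975]
eef_rot: [0.707, -0.008, 0.008, -0.707]
wrist_force: [0.3, -0.1, -0.8]
width: 0.0273
```

```bash
python3 - <<'E'
from h import *
s,M=st()
E
```

```text
t 15.17 pos [0.4566 0.1179 0.0975] F [ 0.336  -0.1054 -0.7784] T [-0.0975  0.0673  0.0158] w 0.0273
[[ 0.9998 -0.0001  0.022 ]
 [-0.022  -0.      0.9998]
 [-0.0001 -1.     -0.    ]]
```

Request:
play_rows:
  increments:
    - [0,0.0015,0,0,0,0,0.0]
    - [0,0.0015,0,0,0,0,0.0]
    - [0,0.0015,0,0,0,0,0.0]
    - [0,0,0,0,0,0,0.0]

```text
time: 15.5
tool_pos: [0.4564, 0.1181, 0.0932]
eef_rot: [-0.707, 0.008, -0.008, 0.707]
wrist_force: [-3.2, -0.2, 3.8]
width: 0.0266
```

Request:
play_rows:
  increments:
    - [0,0.0015,0,0,0,0,0.0]
    - [0,0.0015,0,0,0,0,0.0]
    - [0,0,0,0,0,0,0.0]

```text
time: 15.75
tool_pos: [0.4568, 0.1181, 0.0907]
eef_rot: [-0.707, 0.008, -0.008, 0.707]
wrist_force: [-1.3, -0.7, 5.2]
width: 0.0267
```

Request:
play_rows:
  increments:
    - [0,0.0015,0,0,0,0,0.0]
    - [0,0.0015,0,0,0,0,0.0]
    - [0,0,0,0,0,0,0.0]

```text
time: 16.0
tool_pos: [0.4566, 0.118, 0.0871]
eef_rot: [-0.707, 0.008, -0.008, 0.707]
wrist_force: [-1.1, 0.0, -0.6]
width: 0.027
```

Request:
play_rows:
  increments:
    - [0,0.0015,0,0,0,0,0.0]
    - [0,0.0015,0,0,0,0,0.0]
    - [0,0.0015,0,0,0,0,0.0]
    - [0,0,0,0,0,0,0.0]
    - [0,0,0,0,0,0,0.0]

```text
time: 16.42
tool_pos: [0.4561, 0.1177, 0.0816]
eef_rot: [0.707, -0.008, 0.007, -0.707]
wrist_force: [2.2, 1.5, -10.5]
width: 0.0267
```

Request:
play_rows:
  increments:
    - [0,0.0015,0,0,0,0,0.0]
    - [0,0.0015,0,0,0,0,0.0]
    - [0,0,0,0,0,0,0.0]
    - [0,0,0,0,0,0,0.0]

```text
time: 16.75
tool_pos: [0.4569, 0.1179, 0.0799]
eef_rot: [-0.707, 0.008, -0.008, 0.707]
wrist_force: [-0.6, 0.0, 0.6]
width: 0.0266
```

Request:
play_rows:
  increments:
    - [0,0.001,0,0,0,0,0.0]
    - [0,0.001,0,0,0,0,0.0]
    - [0,0,0,0,0,0,0.0]
    - [0,0,0,0,0,0,0.0]

```text
time: 17.08
tool_pos: [0.4569, 0.118, 0.0779]
eef_rot: [-0.707, 0.008, -0.008, 0.707]
wrist_force: [-1.1, 1.1, 4.1]
width: 0.0268
```

Request:
play_rows:
  increments:
    - [0,0.0005,0,0,0,0,0.0]
    - [0,0.0005,0,0,0,0,0.0]
    - [0,0,0,0,0,0,0.0]
    - [0,0,0,0,0,0,0.0]

```text
time: 17.42
tool_pos: [0.4572, 0.118, 0.0772]
eef_rot: [-0.707, 0.007, -0.008, 0.707]
wrist_force: [-1.8, -1.2, 9.5]
width: 0.0267
```

Request:
play_rows:
  increments:
    - [0,0.0005,0,0,0,0,0.0]
    - [0,0,0,0,0,0,0.0]
    - [0,0,0,0,0,0,0.0]

```text
time: 17.67
tool_pos: [0.4574, 0.118, 0.0771]
eef_rot: [-0.707, 0.007, -0.008, 0.707]
wrist_force: [-1.9, -0.6, 14.3]
width: 0.0266
```

```bash
python3 - <<'E'
from h import *
s,M=st()
crop('scene',182,240,40,8,'s12')
E
```

```text
t 17.67 pos [0.4574 0.118  0.0771] F [-1.8742 -0.5999 14.2896] T [-0.3873  1.1829 -0.0303] w 0.0266
[[ 0.9998  0.0015  0.0222]
 [-0.0222  0.0007  0.9998]
 [ 0.0015 -1.      0.0008]]
```

View pics/s12.png

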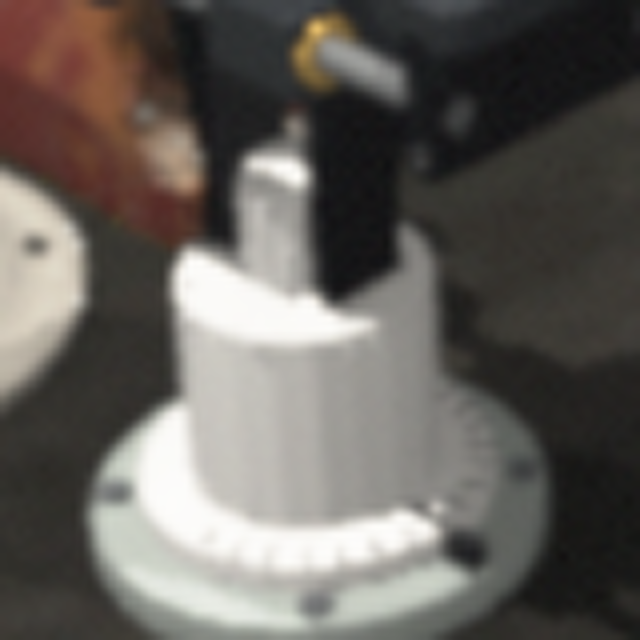

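Request:
play_rows:
  increments:
    - [0,0.0006,0,0,0,0,0.0]
    - [0,0,0,0,0,0,0.0]
    - [0,0,0,0,0,0,0.0]
    - [0,0,0,0,0,0,0.0]

```text
time: 18.05
tool_pos: [0.4576, 0.118, 0.077]
eef_rot: [-0.707, 0.007, -0.009, 0.707]
wrist_force: [-3.5, -1.8, 20.0]
width: 0.0271
```

Request:
play_rows:
  increments:
    - [0,0,0,0,0,0,0.0]
    - [0,0,0,0,0,0,0.0]
    - [0,0,0,0,0,0,0.0]
    - [0,0,0,0,0,0,0.0]
    - [0,0,0,0,0,0,0.0]
    - [0,0,0,0,0,0,0.0]

```text
time: 18.55
tool_pos: [0.4576, 0.118, 0.077]
eef_rot: [-0.707, 0.007, -0.009, 0.707]
wrist_force: [-3.0, -2.6, 19.9]
width: 0.0272
```

```bash
python3 - <<'E'
from h import *
from cell import hand_in
s,M=st()
if s['wrist_force'][2]>10 and s['tool_pos'][2]<.0778: print(hand_in())
E
```

```text
t 18.55 pos [0.4576 0.118  0.077 ] F [-2.9585 -2.6029 19.9274] T [-0.586   1.6485 -0.0093] w 0.0272
[[ 0.9997  0.0018  0.0224]
 [-0.0224  0.0009  0.9997]
 [ 0.0017 -1.      0.0009]]
the job is handed in; nothing more can be done
None
```

I turned the knob about 0.56 rad clockwise to the zero mark and let go. I then took the cap by its boss and pressed it down over the collar, through the click, to the hard stop. The job was handed in at 18.6 s with the cap still held and pressed home.

- **Cap:** The push reached at least 5 N at the step readings before the click, which came about 9.5 mm above home. At the stop the tool hardly moved (77.1 to 77.0 mm, 77.5 expected at home) while the push rose from 14 to 20 N. That push then held steady for half a second, and the last picture shows the skirt down on the flange.
- **Pointer:** The gripper's final heading puts the pointer at about 0.010 rad against a zero mark at about 0.007 rad, so roughly 0.003 rad off. Fits to the pointer's white line were noisier and disagreed: +0.06 rad from the top camera and -0.06 from the scene camera, averaging to zero. I could not check the pointer again once the cap covered it.
- **Other things:** Nothing else was touched as far as I could see; I did not compare the bystanders' positions before and after. Before the final grip I closed lightly on the boss once to centre it.

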